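Set the coarse ring of the belt dryer's two-tier knob

ROBOT

A 6-joint arm with a two-finger parallel gripper is mounted at the origin on the work surface. World frame = base frame: x ahead of the robot, y to its left, z up, the work surface at z = 0. Lengths are in mm, angles in degrees, forces in N, time in s.
With the tool pointing down it reaches from about 200 to 875 mm from the base axis. Payload 3.4 kg.
Tool frame: the origin (TCP) lies at the very end of the fingers, on their centre line; the grasp point (between the pads) lies 19 mm behind it; y points along the fingers, z is the direction in which the jaws open and shut, and the axes are right-handed (so a half turn about y gives the same grasp; the last joint's range is limited). The gripper opens to 94 mm and grips with 3 to 60 N. Pads are 16 mm wide; open, the fingers measure 119 mm over their backs; the gripper's body (75 mm by 177 mm) begins 78 mm behind the grasp point.
Start: joints at [57.009, 15.808, 86.224, -0, 77.962, -6.933], TCP at [252.61, 516.579, 205.493] pointing down, gripper open.
Joint ranges: [-165.64, 165.64], [-43.16, 119.46], [12.63, 154.43], [-67.54, 247.53], [6.08, 155.33], [-154.97, 154.97]. Speed limits (degrees/s): [147.25, 147.25, 180, 180, 180, 180].

INTERFACE

Orientations are given as [roll, pitch, yaw] about the fixed x, y, z axes, in that order (R = Rz(yaw) Ry(pitch) Rx(roll)).
In Python, from workcell import manip gives the robot as it stands.
- The arm moves only by the tool step_arm, never from a script. Its argument "steps" is a list of rows, each a list of 6 numbers: the shift along the tool's x, y, z in units of 0.4 m (1.0 is 0.4 m), then the turn, a rotation vector about the tool's x, y, z in units of 90 degrees (1.0 is 90 degrees). A call has 1 to 12 rows; each row is the pose to reach, as a shift and turn from the pose commanded when the call began, along the tool's axes at that moment; what a row does not reach only later rows make up. A row lasts 1/8 s, in which the tool goes at most 62.5 mm and 10.7 degrees, less where a joint would pass 70% of its speed; a pose out of reach is approached as far as the arm can. A call with a number of a shift or a turn outside -1 to 1 is refused whole. A call with a gripper value outside its range is refused whole. "jaw" is the closure, from -1 (fully open) to 1 (shut), set as the call begins (left out, the last holds). The fingers move at their own pace and stop on an object; "force" is the grip in N (left out, the last holds). Time passes only in rows, so rows that repeat a pose let the fingers close. It gives the time, the measured TCP pose, the force and the opening at its end, in the units of the state.
- manip.read_state(): the state, without advancing time (a new reading comes with each control period).
- manip.camera(name): name is "scene" or "top"; returns a dict with "color" (384x512x3 uint8, red, green, blue), "z_map" (384x512 float32, mm along the optical axis (not along the pixel's ray), 0 where there is no reading), "K" (3x3 intrinsics, pixels), "R" (3x3) and "t" (3): a world point X has camera coordinates R X + t. Camera axes: x right, y down, z forward; pixel columns grow to the right and rows downward; lengths in mm; the calibration is good to about 2 mm. A picture is of the moment at which its call begins.
- manip.hand_in(): hands the job in, once; it reports no verdict.
The state is a dict: "clock": time; "joints": joint angles; "qd": joint speeds; "effort": joint torques, N m; "tcp_pos": TCP position; "eef_rot": TCP orientation; "contact_force": force on the tool from outside, world axes, zero at the start; "wrist_torque": the same for the moment, N m; "width": finger opening in mm.
Only numpy, scipy, OpenCV 4.12 (cv2) and the standard library are available. Lean on these libraries where they do the work, as an engineer would, in place of code of your own. Each camera call takes 0.05 s, during which the arm holds its last target. There are 200 camera calls.

TASK

The next print run cures at the dryer's marked belt speed. On the control box with the two-tier knob, turn the wide lower ring until its pointer points at the raised mark on the panel. Leave the small trim knob on top of it, and the one-piece knob on the other control box, set as they are.

Things in the scene. Friction and masses are not known exactly. Their poses are not given: they have to be found in the camera images.
- coarse_grip (a point): Black round lower ring, 52 mm diameter, 30 mm tall, upright axis, on a fixed grey box (160 x 140 mm, panel 60 mm above the table). Point: on its axis, 28 mm above the panel, 10 mm below the ring's top: grip the outside here. Its x axis points along the ring's nib (8 mm wide, out to 38 mm from the axis). The trim knob rises 30 mm above this point, within 18 mm of the axis.
- coarse (a joint): Turn of that ring, rad; grows counter-clockwise from above; starts 0.5 to 1.25, stops at +-1.6. 0 = its nib points at the raised mark, a black block 16 x 7 mm, 5 mm tall, 54 to 70 mm from the axis, on the box's side away from the robot. Nothing else near the ring stands up from the panel. Stays where left; friction about 0.05 N m, smooth.
- trim_tip (a point): Outer end of the fin of the small trim knob, which stands on the ring's axis and turns separately: aluminium, 22 mm diameter, 20 mm tall, fin 6 mm wide, 10 mm tall, reaching 18 mm from the axis. Point: at that radius, half-way up the fin, 25 mm above coarse_grip; x axis points outward. Turns very easily.
- flash_tip (a point): Outer end of the nib of the knob on the other, alike box: a one-piece black knob of the ring's size (52 mm diameter, 30 mm tall), nothing on top. Point: 38 mm from its axis, 74 mm above the table; x axis points outward along the nib. The two boxes may stand in each other's place, left or right.
Not all that is in view belongs to the job. Leave any blue or pink look-alike of the part that bears coarse_grip alone.

How it is judged:
By the outcome, as a careful person would: the job done as asked, in the order asked, and still so for the second after the job is handed in, with the robot touching nothing.
It also fails if it takes over 34 s, if anything falls off the work surface, if the arm or the gripper's body presses on something with over 40 N, if the wrist force passes 120 N, or if a joint passes its speed limit or range.

## Working session

There is one attempt and no reset: what is moved stays moved. The work goes in short steps, Python scripts to look and compute and a tool call to move; the robot and the scene stay as the last step left them, time stands still between calls to the robot, and variables do not carry over. Pictures are saved under pics/ and viewed, about 8 in all and at most 12, crops included, and the job is handed in when it is done.

Besides the shell and the picture viewer there is one more tool, called by a JSON object that holds its "fn" and its "kwargs". step_arm: Moves the arm, as the interface text tells. Its arguments: {"type":"object","properties":{"steps":{"type":"array","items":{"type":"array","items":{"type":"number"}}},"jaw":{"type":"number"},"force":{"type":"number"}},"required":["steps"]}

```bash
mkdir -p pics; cat > h.py <<'E'
from workcell import manip
import numpy as np, cv2
def cast(c,u,v,z):
    K,R,t=c["K"],c["R"],np.array(c["t"]).ravel()
    d=R.T@np.linalg.inv(K)@np.array([u,v,1.]); o=-R.T@t
    return o+d*(z-o[2])/d[2]
def pts(c):
    z=c["z_map"];h,w=z.shape;u,v=np.meshgrid(np.arange(w),np.arange(h))
    P=np.stack([u,v,np.ones_like(u)],-1)@np.linalg.inv(c["K"]).T*z[...,None]
    return (P-np.array(c["t"]).ravel())@c["R"]
E
python3 - <<'E'
from h import *
for n in("scene","top"):
    c=manip.camera(n); cv2.imwrite(f"pics/{n}0.png",c["color"][...,::-1]); np.savez(n+"0.npz",**c)
    print(n,c["K"],-c["R"].T@np.ravel(c["t"]),c["R"][2])
print(manip.read_state())
E
```

```text
scene [[415.85796452   0.         266.20704259]
 [  0.         415.85796452 191.97794875]
 [  0.           0.           1.        ]] [840.35288926 446.00602153 932.22427538] [-0.38723078 -0.42226809 -0.81959867]
top [[362.62922306   0.         256.93209495]
 [  0.         362.62922306 193.72238527]
 [  0.           0.           1.        ]] [276.13853754  11.5599993  930.40267099] [ 0.19229014 -0.02526153 -0.98101292]
{'clock': 0.1, 'joints': array([ 5.70099227e+01,  1.58419321e+01,  8.62837767e+01, -1.02112001e-03,
        7.79631477e+01, -6.93274478e+00]), 'qd': array([-0.04199522, -0.06139248, -0.22143298, -0.00374668,  0.00316386,
       -0.03755542]), 'effort': array([ 1.95738197e-03, -4.05457807e+01, -2.37779671e+01,  7.04525854e-02,
        2.98702950e-02, -1.87310076e-05]), 'tcp_pos': array([252.32585202, 516.1404373 , 204.74095832]), 'eef_rot': array([-9.00883273e+01,  9.73430934e-03, -2.60571263e+01]), 'contact_force': array([ 0.09940806, -0.01432353, -0.34811955]), 'wrist_torque': array([0.00154026, 0.02190112, 0.00993042]), 'width': 94.20239889641005}
```

View pics/scene0.png

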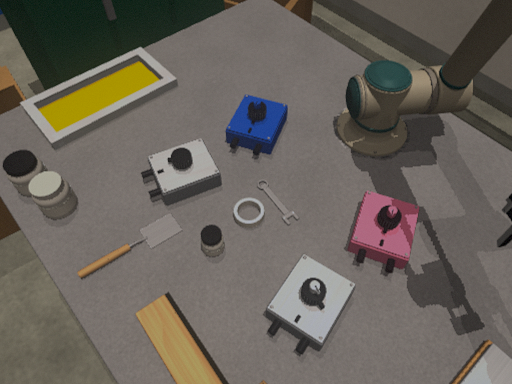

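View pics/top0.png

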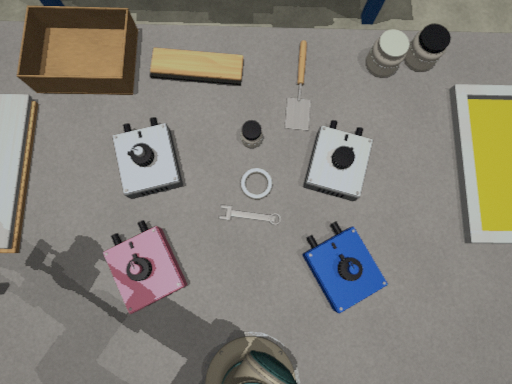

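The scene view shows two grey-white boxes, one at (312,297) with a two-tier knob and one at (183,165) with a flat knob, plus a pink and a blue look-alike. In the top view, the things that could be taken for the target are:
- **Grey, left (142,155):** has an aluminium trim knob on a black ring, so this is the target.
- **Grey, right (343,157):** one-piece knob.
- **Pink (138,268)** and **blue (350,268):** decoys.

I'll check the choice in one close crop.

```bash
python3 - <<'E'
from h import *
s=np.load("scene0.npz");t=np.load("top0.npz")
a=cv2.resize(t["color"][110:210,100:200],(500,500),interpolation=2)[:, :400]
b=cv2.resize(s["color"][250:350,262:362],(500,500),interpolation=2)[:, :400]
cv2.imwrite("pics/crop.png",np.hstack([a,b])[...,::-1])
for c,n,bx in((t,"top",(110,210,100,200)),(s,"scene",(250,350,262,362))):
    P=pts(c)[bx[0]:bx[1],bx[2]:bx[3]]; g=c["color"][bx[0]:bx[1],bx[2]:bx[3]].max(-1)
    Z=P[...,2]; 
    print(n,np.histogram(Z,bins=np.arange(-10,130,5)))
    for lo,hi in((90,103),(105,130)):
        m=(Z>lo)&(Z<hi); print(lo,m.sum(),P[m].mean(0),P[m].min(0),P[m].max(0))
E
```

```text
top (array([  27, 3920, 2047,   38,   33,   35,   50,   43,   71,  125,   50,
         74,  163, 1897,  910,   12,   11,   25,   15,   19,   44,  236,
         16,    8,   17,   69,    0]), array([-10,  -5,   0,   5,  10,  15,  20,  25,  30,  35,  40,  45,  50,
        55,  60,  65,  70,  75,  80,  85,  90,  95, 100, 105, 110, 115,
       120, 125]))
90 292 [532.03394832 265.63959535  97.00843122] [508.77236313 242.82795377  90.04183835] [560.3692975  295.58952566 102.92252466]
105 94 [534.84497955 269.27878398 115.86170177] [524.26342287 257.90909443 105.13915719] [545.96122259 287.34324312 119.64832523]
scene (array([   0, 1048, 3677,  118,   34,   41,   47,   41,   78,  213,  124,
         54,  221,  858, 2773,   43,   13,   32,   39,   22,   26,  227,
        119,    9,   10,   75,   23]), array([-10,  -5,   0,   5,  10,  15,  20,  25,  30,  35,  40,  45,  50,
        55,  60,  65,  70,  75,  80,  85,  90,  95, 100, 105, 110, 115,
       120, 125]))
90 365 [538.94939771 269.48462168  98.69401135] [510.21855815 241.80315248  90.1845118 ] [562.31743001 293.4846262  102.88175081]
105 117 [537.36613473 270.15471364 117.8053636 ] [525.39845189 256.59512888 105.95882244] [546.16933994 284.78567302 123.74166264]
```

View pics/crop.png

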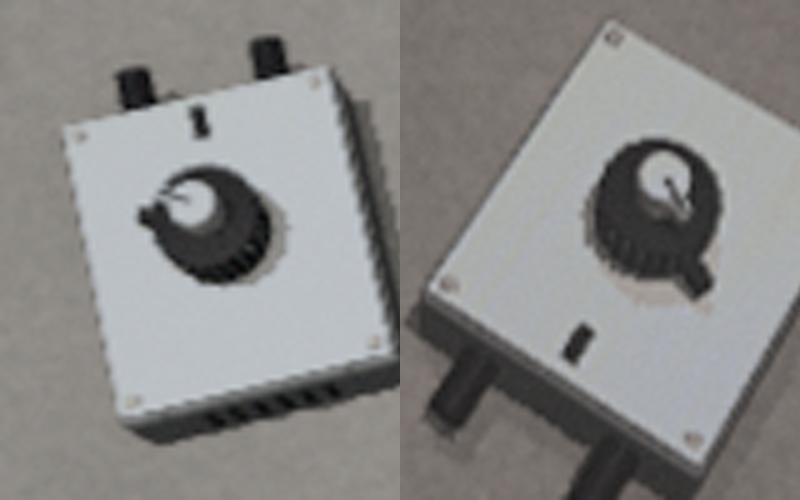

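The crop confirms the choice: an aluminium trim knob on a black ring. In the top view the nib tip is near (129,153) and the mark near (140,134). Depth in both views puts the ring top at about 98 mm, the trim at about 118 mm and the panel at about 60 mm, which matches the text. Next I'll measure the axis and angles.

```bash
cat >> h.py <<'E'
def measure(c,A0=(535,267)):
    """axis from ring top circle; mark and nib by dark pixels by radius, rays cast onto their planes"""
    P=pts(c); Z=P[...,2]; col=c["color"].astype(int)
    d0=np.hypot(P[...,0]-A0[0],P[...,1]-A0[1])
    v,u=np.nonzero((Z>94)&(Z<103)&(d0<32)&(col.max(-1)<110))
    X=np.array([cast(c,a,b,98)[:2] for a,b in zip(u,v)],np.float32)
    (cx,cy),r=cv2.minEnclosingCircle(X); A=np.array([cx,cy])
    out=dict(axis=A,r=r,n=len(X))
    v,u=np.nonzero((col.max(-1)<90)&(d0<90))
    for n,z,lo,hi in(("mark",65,52,72),("nib",78,32,39)):
        Y=np.array([cast(c,a,b,z)[:2] for a,b in zip(u,v)])-A
        q=np.hypot(*Y.T); zz=Z[v,u]; k=(q>lo)&(q<hi)&(zz>(56 if n=="mark" else 66))&(zz<86)
        if k.any():
            m=Y[k].mean(0); out[n]=(k.sum(),m+A,np.hypot(*m),np.degrees(np.arctan2(m[1],m[0])),np.median(zz[k]))
    return out
E
python3 - <<'E'
from h import *
for n in("top","scene"):
    c=np.load(n+"0.npz"); print(n,measure(c))
    # panel orientation
    P=pts(c);m=(abs(P[...,2]-60)<5)&(abs(P[...,0]-535)<120)&(abs(P[...,1]-267)<120)&(c["color"].min(-1)>110)
    print(cv2.minAreaRect(P[m][:,:2].astype(np.float32)),np.median(P[m][:,2]))
E
```

```text
top {'axis': array([533.85992432, 268.08236694]), 'r': 26.06519889831543, 'n': 247, 'mark': (np.int64(13), array([593.34158266, 282.69303509]), np.float64(61.24981063659461), np.float64(13.80051923026802), np.float64(64.04137676547748)), 'nib': (np.int64(4), array([539.81767335, 302.59496203]), np.float64(35.02304945063265), np.float64(80.20582162451089), np.float64(79.0813760003372))}
((535.477294921875, 268.42919921875), (156.19058227539062, 135.00550842285156), 14.855568885803223) 59.31663578777347
scene {'axis': array([536.55737305, 268.743927  ]), 'r': 25.96092414855957, 'n': 322, 'mark': (np.int64(25), array([590.41579549, 288.06713575]), np.float64(57.219892208189705), np.float64(19.736861859003202), np.float64(65.99284761476386)), 'nib': (np.int64(13), array([543.31920408, 302.60260043]), np.float64(34.5272664027022), np.float64(78.70618285388973), np.float64(76.94626891059839))}
((534.9218139648438, 266.9784240722656), (155.88308715820312, 135.79161071777344), 14.853758811950684) 61.24625945969393
```

Two views agree that the axis is about (535.3, 268.3), the nib is at about 79.5° and the mark is at about 15° (box edge 14.9°). The ring therefore needs to turn about −64.5°. I'll go above it with the jaws across the nib (yaw −100.5°), partly closed so the fingers stay inside the mark's radius.

{"fn": "step_arm", "kwargs": {"steps": [[0.908, 0.1375, -0.246, 0, 0.828, 0], [0.908, 0.1375, -0.246, 0, 0.828, 0], [0.908, 0.1375, -0.246, 0, 0.828, 0], [0.908, 0.1375, -0.246, 0, 0.828, 0], [0.908, 0.1375, -0.246, 0, 0.828, 0], [0.908, 0.1375, -0.246, 0, 0.828, 0], [0.908, 0.1375, -0.246, 0, 0.828, 0], [0.908, 0.1375, -0.246, 0, 0.828, 0], [0.908, 0.1375, -0.246, 0, 0.828, 0], [0.908, 0.1375, -0.246, 0, 0.828, 0], [0.908, 0.1375, -0.246, 0, 0.828, 0], [0.908, 0.1375, -0.246, 0, 0.828, 0]], "jaw": -0.49, "force": 15}}

```text
clock: 1.6
tcp_pos: [535.4, 269.1, 150.7]
eef_rot: [-90.0, 0.0, -100.5]
contact_force: [0.7, 0.1, 0.2]
width: 70.1
```

```bash
python3 - <<'E'
from h import *
s=manip.camera("scene");t=manip.camera("top")
a=cv2.resize(t["color"][90:220,80:210],(400,400),interpolation=2)
b=cv2.resize(s["color"][210:340,250:380],(400,400),interpolation=2)
cv2.imwrite("pics/above.png",np.hstack([a,b])[...,::-1]); print(manip.read_state()["tcp_pos"],manip.read_state()["joints"])
E
```

```text
[535.54360295 268.86701938 150.60789774] [2.00068945e+01 1.98286572e+01 8.82692377e+01 2.16713473e-03
 7.18861265e+01 3.05458445e+01]
```

View pics/above.png

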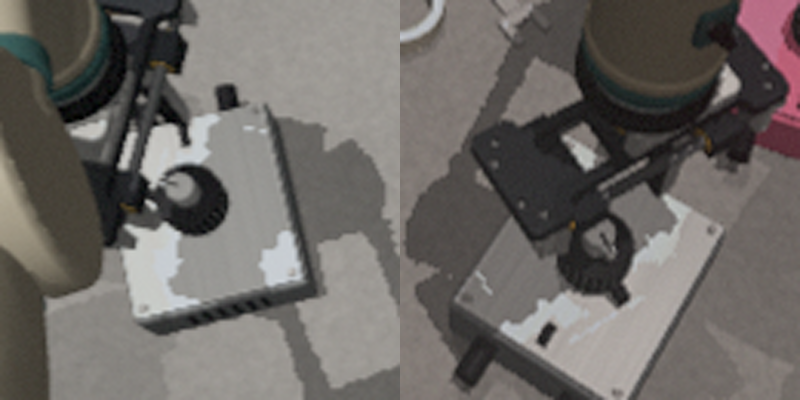

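The gripper sits over the right knob with the nib clear between the finger planes: nib at (620,295) and mark at (545,333) in the right half. I'll descend 80 mm.

{"fn": "step_arm", "kwargs": {"steps": [[0, 0.04, 0, 0, 0, 0], [0, 0.08, 0, 0, 0, 0], [0, 0.12, 0, 0, 0, 0], [0, 0.15, 0, 0, 0, 0], [0, 0.18, 0, 0, 0, 0], [0, 0.2, 0, 0, 0, 0], [0, 0.2, 0, 0, 0, 0], [0, 0.2, 0, 0, 0, 0]]}}

```text
clock: 2.7
tcp_pos: [536.1, 268.8, 70.9]
eef_rot: [-89.9, 0.0, -100.6]
contact_force: [-0.3, -0.3, 0.7]
width: 70.0
```

{"fn": "step_arm", "kwargs": {"steps": [[0, 0, 0, 0, 0, 0], [0, 0, 0, 0, 0, 0], [0, 0, 0, 0, 0, 0], [0, 0, 0, 0, 0, 0], [0, 0, 0, 0, 0, 0], [0, 0, 0, 0, 0, 0]], "jaw": 0.4, "force": 15}}

```text
clock: 3.45
tcp_pos: [534.6, 269.0, 70.8]
eef_rot: [-90.1, 0.0, -100.6]
contact_force: [-4.7, 0.7, 6.3]
width: 51.7
```

Gripped: width 51.7 mm against the 52 mm ring. Now turn clockwise, easing out about 1 mm of side load.

{"fn": "step_arm", "kwargs": {"steps": [[0, 0, -0.003, 0, 0.08, 0], [0, 0, -0.003, 0, 0.16, 0], [0, 0, -0.003, 0, 0.24, 0], [0, 0, -0.003, 0, 0.32, 0], [0, 0, -0.003, 0, 0.4, 0], [0, 0, -0.003, 0, 0.48, 0], [0, 0, -0.003, 0, 0.56, 0], [0, 0, -0.003, 0, 0.62, 0], [0, 0, -0.003, 0, 0.68, 0], [0, 0, -0.003, 0, 0.715, 0], [0, 0, -0.003, 0, 0.715, 0], [0, 0, -0.003, 0, 0.715, 0]]}}

```text
clock: 4.95
tcp_pos: [535.2, 268.4, 70.8]
eef_rot: [-89.9, 0.1, -164.9]
contact_force: [-0.6, -2.6, 4.4]
width: 51.8
```

```bash
python3 - <<'E'
from h import *
s=manip.camera("scene");t=manip.camera("top")
a=cv2.resize(t["color"][110:200,100:190],(400,400),interpolation=2)
b=cv2.resize(s["color"][260:350,265:355],(400,400),interpolation=2)
cv2.imwrite("pics/turned.png",np.hstack([a,b])[...,::-1]); S=manip.read_state();print(S["tcp_pos"],S["eef_rot"],S["wrist_torque"],S["contact_force"],S["joints"])
for c in(s,t):
  try: print(measure(c))
  except Exception as e: print(e)
E
```

```text
[535.26211762 268.37536299  70.81735187] [-8.99405200e+01  7.70761368e-02 -1.64885526e+02] [-0.30284989  0.29089662 -0.01396795] [-0.77121915 -3.38353548  4.58503729] [ 2.00162339e+01  2.35975362e+01  9.46812464e+01 -7.48227078e-02
  6.16495260e+01  9.49372895e+01]
{'axis': array([540.86566162, 268.28500366]), 'r': 30.095613479614258, 'n': 272, 'mark': (np.int64(57), array([559.80959677, 281.92403155]), np.float64(23.343002391982505), np.float64(35.75268130133198), np.float64(61.73066984357303)), 'nib': (np.int64(13), array([553.51505218, 278.04086771]), np.float64(15.974478549414036), np.float64(37.641267124665234), np.float64(79.62314800500006))}
{'axis': array([528.5291748, 265.459198 ]), 'r': 30.82025718688965, 'n': 183, 'mark': (np.int64(4), array([576.70830955, 276.86348211]), np.float64(49.510470825727005), np.float64(13.31714004693877), np.float64(60.90264091970255)), 'nib': (np.int64(7), array([529.91174074, 270.77181948]), np.float64(5.4895751761616305), np.float64(75.41281017511776), np.float64(84.06283525086188))}
```

View pics/turned.png

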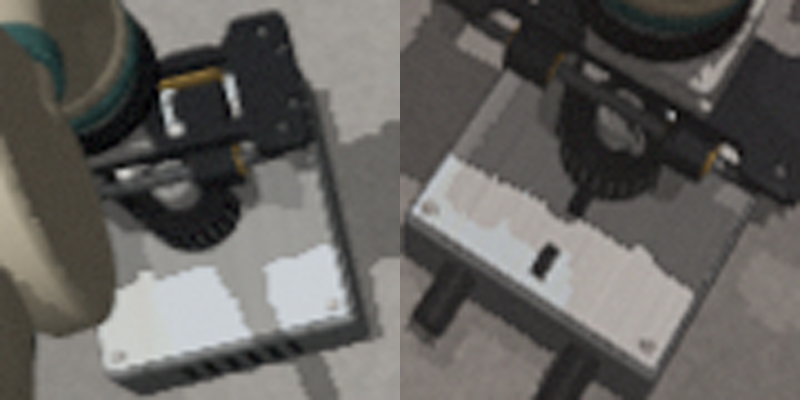

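The ring turned without slip: the nib at (580,208) now heads toward the mark at (545,260) in the right half. I'll release, rise and clear the view to measure it.

{"fn": "step_arm", "kwargs": {"steps": [[0, 0, 0, 0, 0, 0], [0, 0, 0, 0, 0, 0], [0, 0, 0, 0, 0, 0], [0, 0, 0, 0, 0, 0], [0, -0.05, 0, 0, 0, 0], [0, -0.1, 0, 0, 0, 0], [0, -0.15, 0, 0, 0, 0], [0, -0.2, 0, 0, 0, 0], [0, -0.2, 0, 0, 0, 0]], "jaw": -0.49}}

```text
clock: 6.18
tcp_pos: [535.6, 269.4, 152.0]
eef_rot: [-90.0, 0.2, -164.9]
contact_force: [0.2, -0.5, 0.7]
width: 70.2
```

{"fn": "step_arm", "kwargs": {"steps": [[0.15, -0.2, 0, 0, 0, 0], [0.3, -0.3, 0, 0, 0, 0], [0.45, -0.3, 0, 0, 0, 0], [0.6, -0.3, 0, 0, 0, 0], [0.6, -0.3, 0, 0, 0, 0], [0.6, -0.3, 0, 0, 0, 0], [0.6, -0.3, 0, 0, 0, 0]]}}

```text
clock: 7.05
tcp_pos: [303.5, 206.7, 270.0]
eef_rot: [-90.0, 0.0, -164.9]
contact_force: [0.2, -0.3, -0.1]
width: 69.4
```

```bash
python3 - <<'E'
from h import *
s=manip.camera("scene");t=manip.camera("top")
np.savez("s1.npz",**s);np.savez("t1.npz",**t)
a=cv2.resize(t["color"][110:210,100:200],(500,500),interpolation=2)[:, :400]
b=cv2.resize(s["color"][250:350,262:362],(500,500),interpolation=2)[:, :400]
cv2.imwrite("pics/after.png",np.hstack([a,b])[...,::-1]); S=manip.read_state();print(S["clock"],S["tcp_pos"],S["eef_rot"])
for c in(t,s):
  print(measure(c))
E
```

```text
7.15 [303.87997262 206.72991278 269.88987027] [-8.99934011e+01 -3.56938533e-02 -1.64948015e+02]
{'axis': array([534.22619629, 267.04483032]), 'r': 25.722352981567383, 'n': 241, 'mark': (np.int64(13), array([593.34158266, 282.69303509]), np.float64(61.15141223440762), np.float64(14.826492884781299), np.float64(64.84905446978743)), 'nib': (np.int64(4), array([568.87790796, 276.32198333]), np.float64(35.872087889529396), np.float64(14.988050784684088), np.float64(78.86350077019733))}
{'axis': array([537.01879883, 268.54501343]), 'r': 25.870513916015625, 'n': 323, 'mark': (np.int64(23), array([593.9813423 , 286.38662588]), np.float64(59.69132678859777), np.float64(17.39142070093093), np.float64(65.85560297297482)), 'nib': (np.int64(12), array([570.73650428, 277.63533337]), np.float64(34.92159185475817), np.float64(15.088253945052779), np.float64(78.66109660148675))}
```

View pics/after.png

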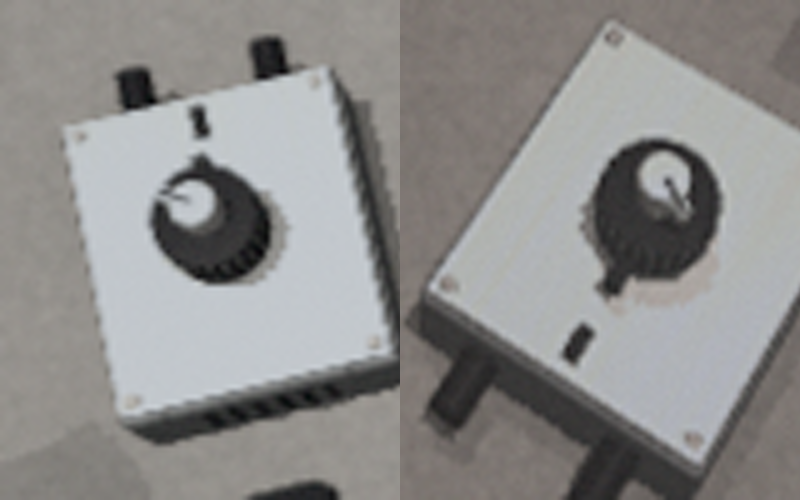

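The trim knob's mark line looks unchanged, at (180,195) left and (678,190) right. The nib at (203,160) points at the mark at (200,122). The scene camera's mark angle (17.4°) disagrees slightly with the top view's 14.8°, so I'll run a sub-pixel check of the mark. I'll also check the trim and the other knob for change.

```bash
python3 - <<'E'
from h import *
for n,f0,f1 in(("top","top0","t1"),("scene","scene0","s1")):
    c0,c=np.load(f0+".npz"),np.load(f1+".npz")
    A=measure(c)["axis"]; K,R,t=c["K"],c["R"],np.ravel(c["t"])
    P=pts(c); g=c["color"].astype(float).mean(-1)
    px=lambda X:(lambda q:(q[:2]/q[2]))(K@(R@np.array(X)+t))
    for nm,z,r,w in(("mark",64,62,14),("nib",76,36,5)):
        a=np.radians(15); X=[A[0]+r*np.cos(a),A[1]+r*np.sin(a),z]; u,v=px(X).round().astype(int)
        k=8 if nm=="mark" else 4; W=[];Y=[]
        for i in range(v-k,v+k+1):
            for j in range(u-k,u+k+1):
                y=cast(c,j,i,z)[:2]-A; d=np.hypot(*y)
                s=y[0]*-np.sin(a)+y[1]*np.cos(a); e=d-r
                if abs(e)<(10 if nm=="mark" else 4) and abs(s)<9: W.append(max(0,170-g[i,j]));Y.append(y)
        m=np.average(Y,axis=0,weights=W); print(n,nm,m+A,np.hypot(*m),np.degrees(np.arctan2(m[1],m[0])))
    for nm,(x,y,z,r) in dict(trim=(536,268.5,118,16)).items():
        u,v=px((x,y,z)).round().astype(int); d=abs(c["color"][v-4:v+5,u-4:u+5].astype(int)-c0["color"][v-4:v+5,u-4:u+5]).mean()
        print(nm,"change",d)
    b=(slice(120,200),slice(305,375)) if n=="top" else (slice(135,200),slice(145,220))
    print("other box change",abs(c["color"][b].astype(int)-c0["color"][b]).mean(), abs(c["color"][b].astype(int)-c0["color"][b]).max())
E
```

```text
top mark [593.94390458 283.32447981] 61.8969439582456 15.248868958266783
top nib [567.40074309 277.24084274] 34.70604017721016 17.084519480111933
trim change 6.279835390946502
other box change 6.188571428571429 14
scene mark [596.34267559 283.97674764] 61.298130272859254 14.581024679374373
scene nib [571.27950216 277.71321706] 35.46620575125387 14.981392867040967
trim change 5.4526748971193415
other box change 4.25148717948718 12
```

The sub-pixel check puts the mark at 14.6–15.2° (box 14.9°) and the nib at 15–17°, so they are aligned within the measurement. The trim and the other box show only lighting-noise-level change. Handing in.

```bash
python3 -c "
from h import *
print(manip.hand_in(), manip.read_state()['clock'])"
```

```text
the job is handed in; nothing more can be done
the job is handed in; nothing more can be done
```

I turned the wide lower ring on the grey two-tier box about −64.4° and its pointer now points at the raised mark. I then let go, moved the arm clear and handed in at about 7 s, well inside the 34 s limit.

| Last check (angles in the world frame) | Top view | Scene view |
|---|---|---|
| Pointer (nib) | 15.0° | 15.1° |
| Pointer, sub-pixel check | 17.1° | 15.0° |
| Raised mark | 14.8° | 17.4° |
| Raised mark, sub-pixel check | 15.2° | 14.6° |

The box edges measure 14.9°, which agrees with the mark.

- **Disagreements:** The first scene-view mark angle (17.4°) and the sub-pixel nib angle from the top view (17.1°) each stood about 2° off. I put both down to the few dark pixels available and made no further correction.
- **Left as they were:** The trim knob and the one-piece knob's box show no change beyond picture noise. For the trim knob, I compared only a small patch of each picture and looked at its mark line.
- **Forces:** The readings I saw stayed under about 8 N.

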